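# Close a sprung instrument housing on its dowels and hold it shut

### The job

The lower half of the aluminium instrument housing is screwed into its fixture with a steel locating pin still standing in it: draw the pin out, hang it upright by its collar in the notch of the small dark pin rest and let it go. Then fit the loose finned cover over the two dowels (either way round) and press it down against the sprung pad until it sits flush on the lower half all round, and finish while still holding it pressed shut with the gripper. Leave the other things on the bench where they are.

Things in the scene. Friction and masses are not known exactly. Their poses are not given: they have to be found in the camera images.
- parting_face (a point): Centre of the flat top (parting face) of the fixed lower housing half, 50 mm above the bench: an aluminium block 120 (x) x 80 (y) x 40 mm on a black 150 x 110 x 10 mm plate. z up. Two steel dowels, 8 mm thick with tapered noses, rise 18 mm from the face at (+46, +28) and (-46, -28) mm. Place and yaw vary. In the middle a copper pad on a spring (see pad).
- bore (a point): Mouth of the pin's bore, on the parting face at (+42, -26) mm from its centre; 10 mm wide, 36 mm deep.
- pad (a joint): How far the sprung copper pad (44 x 36 mm, middle of the parting face) is pressed in, m: 0 free, standing 9 mm above the face; 0.009 level with it. 1500 N/m: 13.5 N when level. The cover's weight alone leaves it floating 5 to 7 mm above the face; closing takes 8 to 10 N more, which must be kept up.
- pin_center (a point): Mid-height of the steel pin, on its axis, z up. It is 82 mm long: from its foot a stem 8 mm thick and 32 mm long, a collar 20 mm wide and 4 mm thick, a round shank 12 mm thick and 46 mm long to grip. This point is 41 mm above the foot and 9 mm above the collar's underside. At first the stem is in the bore, the collar on the parting face, the shank upright. About 70 g.
- notch (a point): Parking place on the pin rest, a fixed dark steel block 40 (x) x 50 (y) x 46 mm tall: on the level of its top, in the middle line of a slot 12 mm wide, cut down to the bench, open upwards and to the block's -x side (13 mm away); it ends 13 mm away in +x. Parked, the stem hangs in the slot, the collar lies on the block's top and pin_center is 9 mm above this point. Place and yaw vary.
- cover_center (a point): Centre of the loose aluminium cover, 20 mm above its underside. Plate 120 (x) x 80 (y) x 14 mm; two 10 mm through holes at (+46, +28) and (-46, -28) mm fit the dowels. A middle rib to grip, 60 (x) x 24 (y) mm, rises 26 mm from the plate; 3 fins 10 mm tall beyond each of its ends. Lies flat, rib up; about 0.46 kg. Closed, this point is 20 mm above parting_face, x axes in line.
- board: Bystander: a small blue circuit board, 80 x 50 x 12 mm, lying flat; origin at the centre of its underside.
- tin: Bystander: a round metal tin, 47 mm across, 30 mm tall; origin at the centre of its underside.
- spool: Bystander: an upright grey spool, 46 mm across, 30 mm tall; origin at the centre of its underside.
- case: Bystander: a small pale box, 60 x 40 x 18 mm; origin at the centre of its underside.
- screwdriver: Bystander: a screwdriver 170 mm long with a black handle, lying roughly along world y beyond the fixture; origin under its middle.
- mug: Bystander: a white mug 78 mm wide, 88 mm tall, at the far left; origin at the centre of its underside.
Things that resemble listed ones, but are neither listed nor needed, are in the scene too. Leave any blue look-alike of the part that bears pin_center alone.

How it is judged (in metres and radians):
On the way, in this order (a step that is already met when the one before it is completed fails the run):
1. the pin hangs upright in the notch of the pin rest, let go (horizontal distance between pin_center and notch below 0.011 m and z of pin_center in the frame of notch between 0.006 and 0.013 m and angle between pin_center's own z axis and vertical below 0.15 rad and contact force between the fingers and pin below 0.2 N), for 0.2 s.
2. the cover is on both dowels (horizontal distance between cover_center and parting_face below 0.004 m and angle between the x axis of cover_center and the x axis of parting_face, either way round below 0.06 rad and z of cover_center in the frame of parting_face between 0.017 and 0.032 m and angle between cover_center's own z axis and vertical below 0.05 rad), for 0.1 s.
At the end, for the whole second after the job is handed in: The robot still presses the cover (over 3 N); it is on both dowels (4 mm, 0.06 rad), level, flush with the parting face within 2.5 mm, the sprung pad pressed in; the pin hangs by its collar in the notch (11 mm, tilt under 0.15 rad), at rest, not touched by the fingers (all of step 1 and horizontal distance between cover_center and parting_face below 0.004 m and angle between the x axis of cover_center and the x axis of parting_face, either way round below 0.06 rad and z of cover_center in the frame of parting_face between 0.017 and 0.0225 m and angle between cover_center's own z axis and vertical below 0.05 rad and value of joint pad above 0.006 m and contact force between any of the fingers, the arm and cover above 3 N and linear speed of each of cover, pin below 0.02 m/s); the arm keeps its last pose, push and grip.
It fails at once if a bystander is shoved more than 40 mm or knocked over (distance of any of board, tin, spool, case, screwdriver, mug from where it was at the start of the episode above 0.04 m or angle between any of board, tin, spool, case, mug's own z axis and vertical above 0.5 rad).
It also fails if it takes over 62 s, if anything falls off the work surface, if the arm or the gripper's body presses on something with over 40 N, if the wrist force passes 120 N, or if a joint passes its speed limit or range.

### The arm

A 6-joint arm with a two-finger parallel gripper is mounted at the origin on the work surface. World frame = base frame: x ahead of the robot, y to its left, z up, the work surface at z = 0. Lengths are in mm, angles in rad, forces in N, time in s.
With the tool pointing down it reaches from about 275 to 825 mm from the base axis. Payload 4.9 kg.
Tool frame: the origin (TCP) lies at the very end of the fingers, on their centre line; the grasp point (between the pads) lies 19 mm behind it; z points along the fingers, y is the direction in which the jaws open and shut (so a half turn about z gives the same grasp; the last joint's range is limited). The gripper opens to 85 mm and grips with 20 to 120 N. Pads are 22 mm wide; open, the fingers measure 114 mm over their backs; the gripper's body (76 mm by 85 mm) begins 54 mm behind the grasp point. The pads swing forward as they close: fully open they stand 13 mm farther back than shut.
Start: joints at [1.083, 0.326, -0.193, 1.052, 0, 1.437], TCP at [190.551, 515.954, 231.281] pointing down, gripper open.
Joint ranges: [-2.65, 2.65], [-0.97, 1.79], [-1.3, 1.35], [-1.93, 2.1], [-1.47, 1.37], [-3.14, 3.14]. Speed limits (rad/s): [2.57, 2.57, 3.14, 3.14, 3.14, 3.14].

### API

Orientations are given as [roll, pitch, yaw] about the fixed x, y, z axes, in that order (R = Rz(yaw) Ry(pitch) Rx(roll)).
In Python, from bench import bot, solve_ik, imaging gives the robot as it stands. Calls block until the motion is done:
- bot.move_ptp(position, orientation): joint-space move of the TCP to a pose.
- bot.movel(position, rot=None, max_speed=150, threshold=None): straight line of the TCP; rot=None keeps the orientation; max_speed is the mean speed in mm/s. With threshold (N) it stops when the force on the tool has changed by that much, and returns True; else False.
- bot.move_j(angles): joint-space move.
- bot.grip(opening, effort=None): opening from 0.0 (shut) to 1.0 (fully open); effort is the grip in N (None keeps the last); returns when the fingers have stopped.
- bot.dwell(seconds).
- solve_ik(position, orientation): joint angles nearest the present ones, or None.
- bot.get_state(): the state.
- imaging.capture(name): name is "scene" or "top" or "wrist"; returns the picture (480x640x3 uint8, blue, green, red); there is no depth.
- imaging.camera_model(name): a dict with "K" (3x3 intrinsics, pixels), "position" and "rotation" of the camera in the world. Camera axes: x right, y up, looking along -z (the intrinsics and any distortion apply to the point x, -y, -z); pixel columns grow to the right and rows downward; lengths in mm; the calibration is good to about 2 mm. A picture is of the moment at which its call begins: read the wrist's pose just before it. camera_model takes no time and is no camera call; for the wrist camera it gives the pose at the moment of the call.
A pose or a line that the arm cannot do raises bot.IKError and nothing moves.
- bot.sign_off(): hands the job in, once; it reports no verdict.
The state is a dict: "t": time; "qpos": joint angles; "joint_velocities": joint speeds; "effort": joint torques, N m; "tcp_pos": TCP position; "orientation": TCP orientation; "contact_force": force on the tool from outside, world axes, zero at the start; "wrist_torque": the same for the moment, N m; "opening": opening from 0.0 (shut) to 1.0 (fully open).
Only numpy, scipy, OpenCV 4.12 (cv2) and the standard library are available. Lean on these libraries where they do the work, as an engineer would, in place of code of your own. Each camera call takes 0.05 s, during which the arm holds its last target.

## Working session

There is one attempt and no reset: what is moved stays moved. The work goes in short steps, each a Python script; the robot and the scene stay as the last script left them, time stands still between calls to the robot, and variables do not carry over. Pictures are saved under pics/ and viewed, and the job is handed in when it is done.

```bash
mkdir -p pics; ls; python3 - <<'E'
from bench import bot, imaging
import cv2
for n in ("scene","top","wrist"):
    m=imaging.camera_model(n); im=imaging.capture(n); cv2.imwrite(f"pics/{n}0.png",im); print(n,m)
s=bot.get_state();print(s)
E
```

```text
pics
scene {'K': array([[455.01625895,   0.        , 326.3019658 ],
       [  0.        , 455.01625895, 243.84585951],
       [  0.        ,   0.        ,   1.        ]]), 'position': array([ 892.91952172, -445.16127998,  710.90015202]), 'rotation': array([ 7.55881437e-01, -7.12963591e-04,  6.11532772e-01])}
top {'K': array([[620.21025451,   0.        , 323.59518437],
       [  0.        , 620.21025451, 238.11264845],
       [  0.        ,   0.        ,   1.        ]]), 'position': array([ 487.40576006,   54.79997329, 1466.45811852]), 'rotation': array([ 0.06253592, -0.00902899, -1.57548232])}
wrist {'K': array([[375.55248235,   0.        , 322.62715533],
       [  0.        , 375.55248235, 237.42790963],
       [  0.        ,   0.        ,   1.        ]]), 'position': array([119.85985907, 542.62340723, 372.22108141]), 'rotation': array([-0.30142766,  0.00139011,  1.21638423])}
{'t': 0.15, 'qpos': array([ 1.08281513e+00,  3.26786734e-01, -1.93324237e-01,  1.05197388e+00,
       -1.48525193e-05,  1.43658589e+00]), 'joint_velocities': array([ 0.00041269, -0.00265196,  0.00228533, -0.00219315,  0.00081784,
       -0.00077493]), 'effort': array([ 1.62445289e-03, -4.43704748e+01,  2.62664080e+01,  1.04444058e-02,
       -2.02027088e-06, -1.27851283e-05]), 'tcp_pos': array([190.3427086 , 515.56975692, 230.68593508]), 'orientation': array([-3.14031373e+00, -1.57695092e-04,  2.78782180e+00]), 'contact_force': array([0.0464497 , 0.43888858, 0.32517482]), 'wrist_torque': array([ 0.00313052, -0.01370736,  0.00355821]), 'opening': 1.0029392813671196}
```

View pics/top0.png

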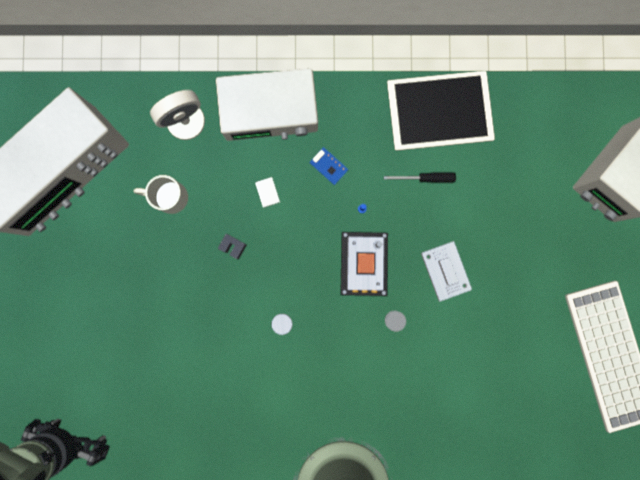

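View pics/scene0.png

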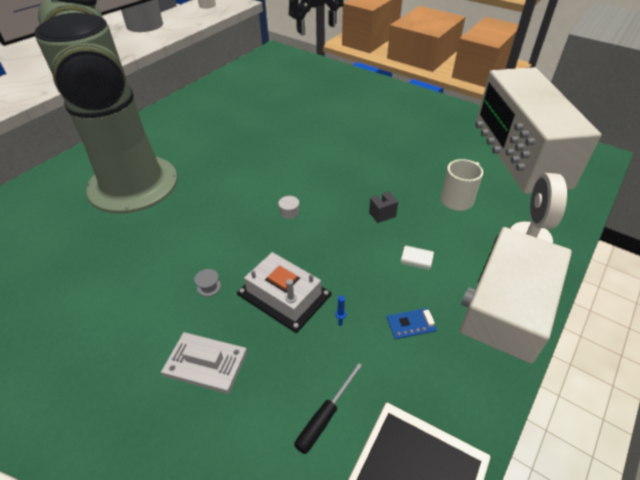

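View pics/wrist0.png

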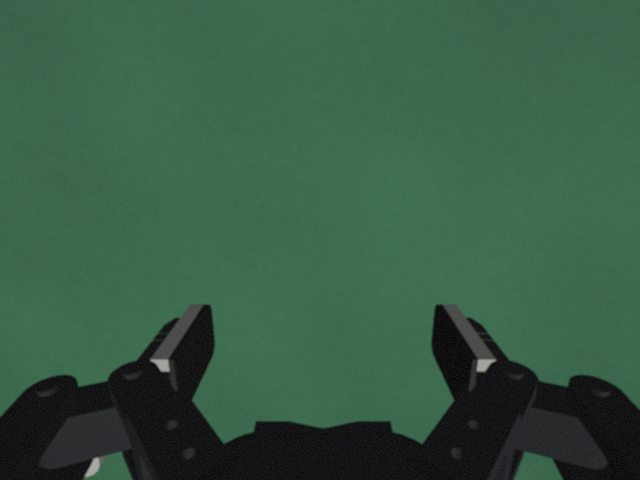

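```bash
cat > h.py <<'E'
import numpy as np, cv2
from scipy.spatial.transform import Rotation as Ro
from bench import bot, solve_ik, imaging
def ray(m,uv):
    K=m["K"]; R=Ro.from_euler("xyz",m["rotation"]).as_matrix()
    d=np.array([(uv[0]-K[0,2])/K[0,0],-(uv[1]-K[1,2])/K[1,1],-1.0]); return np.array(m["position"]),R@d
def onz(m,uv,z):
    p,d=ray(m,uv); return p+d*(z-p[2])/d[2]
def proj(m,P):
    R=Ro.from_euler("xyz",m["rotation"]).as_matrix(); c=R.T@(np.array(P,float)-m["position"]); K=m["K"]
    return np.array([K[0,2]+K[0,0]*c[0]/-c[2], K[1,2]-K[1,1]*c[1]/-c[2]])
def crop(im,x0,x1,y0,y1,s,name):
    cv2.imwrite(name,cv2.resize(im[y0:y1,x0:x1],None,fx=s,fy=s,interpolation=cv2.INTER_CUBIC))
E
python3 - <<'E'
from h import *
im=cv2.imread("pics/top0.png"); m=imaging.camera_model("top")
a=cv2.resize(im[220:320,330:480],None,fx=5,fy=5,interpolation=cv2.INTER_CUBIC)
cv2.imwrite("pics/c1.png",a)
crop(im,210,290,170,270,6,"pics/c2.png")
sc=cv2.imread("pics/scene0.png"); ms=imaging.camera_model("scene")
crop(sc,150,400,180,400,3,"pics/c3.png")
for n,p,z in [("housing",(365,264),50),("cover",(447,271),14),("rest",(232,246),46),("bluepin",(362,208),0),("tin?",(282,324),30),("spool?",(395,321),30)]:
    P=onz(m,p,z); print(n,P.round(), proj(ms,P).round())
E
```

```text
housing [516. -53.  50.] [282. 277.]
cover [ 500. -248.   14.] [203. 359.]
rest [559. 251.  46.] [383. 199.]
bluepin [651. -51.   0.] [341. 326.]
tin? [380. 138.  30.] [288. 202.]
spool? [ 385. -122.   30.] [207. 276.]
```

View pics/c1.png

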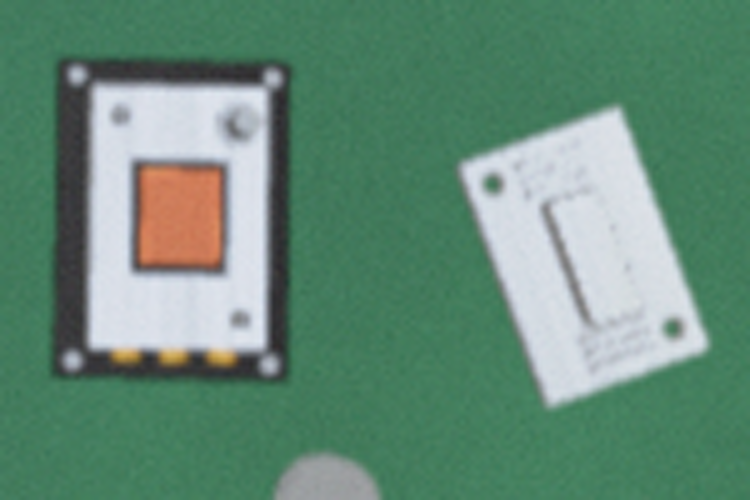

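View pics/c2.png

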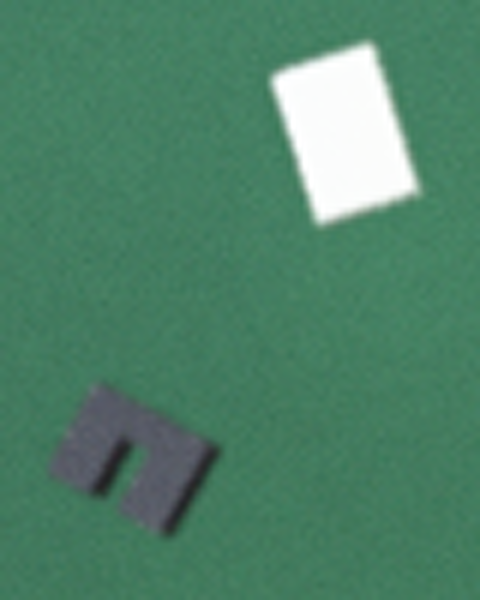

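View pics/c3.png

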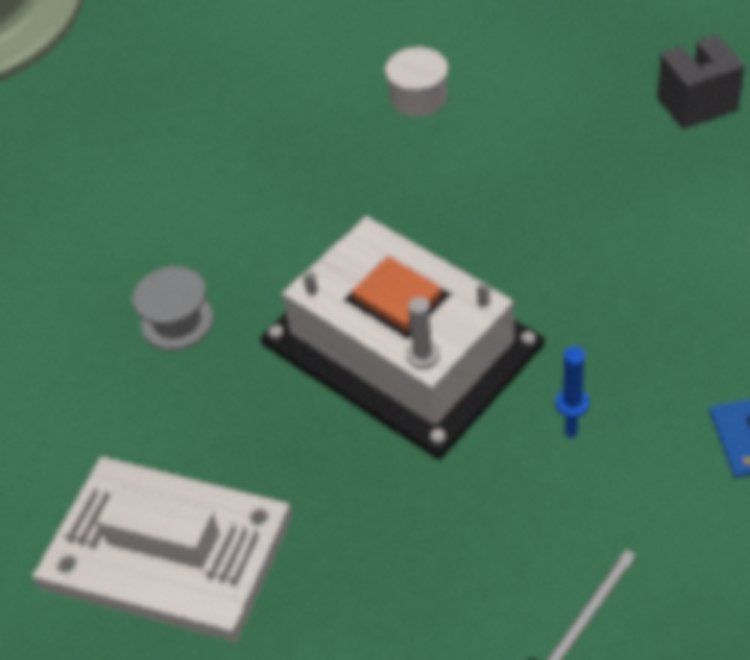

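Top view: the steel pin at (378,244) stands in the housing at (365,264). The blue pin at (362,208) is the look-alike to leave alone. The grey one fits the description because it is steel, in the bore, and at the (+42, -26) corner, as the enlarged crop confirms. The cover is at (447,271), with its holes at crop (493,184) and (673,328). The rest is at (232,246), with its slot opening down-left. The two views agree on every point, so next I'll take close wrist views.

```bash
cat > look.py <<'E'
from h import *
import pickle
def look(name,x,y,zt,yaw=np.pi):
    # camera ~300 above plane zt
    d=-18
    bot.move_ptp([x+d*-np.cos(yaw),y+d*-np.sin(yaw),zt+160],[np.pi,0,yaw])
    bot.dwell(0.3)
    m=imaging.camera_model("wrist"); im=imaging.capture("wrist")
    cv2.imwrite(f"pics/{name}.png",im); pickle.dump(m,open(f"pics/{name}.pkl","wb"))
    print(name,m["position"].round(1),m["rotation"].round(4),bot.get_state()["t"],bot.get_state()["qpos"].round(2))
E
python3 - <<'E'
from look import *
look("w_rest",559,251,46)
look("w_house",516,-53,50)
look("w_cover",500,-248,14)
E
```

```text
w_rest [465.4 252.2 347.7] [-3.0180e-01 -3.0000e-04  1.5713e+00] 2.1167 [ 0.31  0.43 -0.11  1.04  0.    0.31]
w_house [423.  -51.7 351.5] [-3.0160e-01 -3.0000e-04  1.5717e+00] 3.6417 [-0.25  0.25 -0.35  0.97  0.   -0.25]
w_cover [ 407.2 -246.4  316. ] [-0.3022 -0.      1.5722] 4.8083 [-0.61  0.36 -0.3   0.91  0.   -0.61]
```

View pics/w_rest.png

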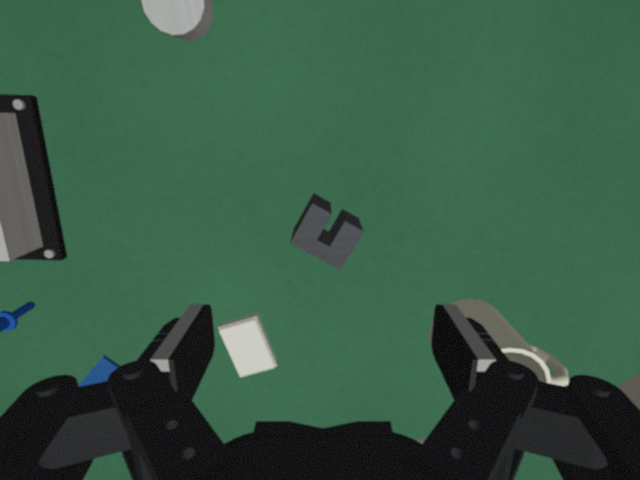

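View pics/w_house.png

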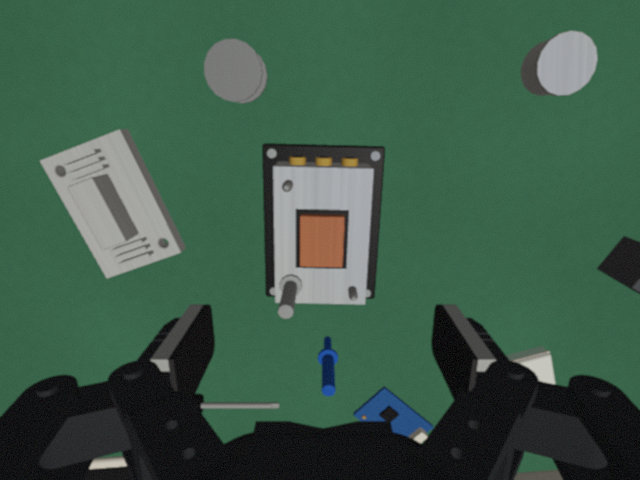

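View pics/w_cover.png

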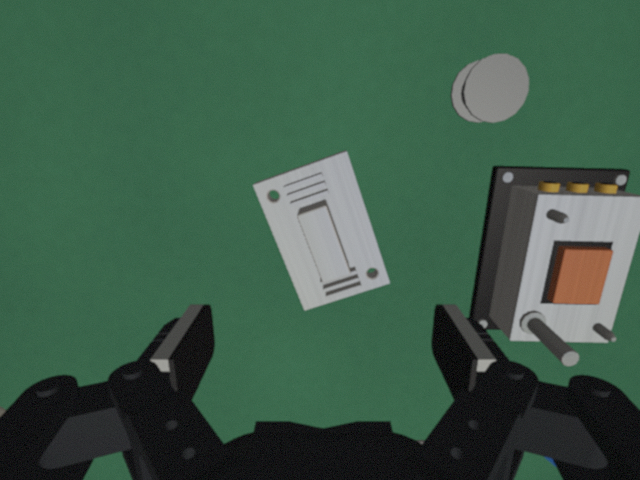

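```bash
python3 - <<'E'
from h import *
a=cv2.imread("pics/w_rest.png");crop(a,270,390,180,280,6,"pics/z1.png")
a=cv2.imread("pics/w_house.png");crop(a,250,400,135,325,3.1,"pics/z2.png")
a=cv2.imread("pics/w_cover.png");crop(a,240,400,140,320,3.3,"pics/z3.png")
E
```

```text
(no output)
```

View pics/z1.png

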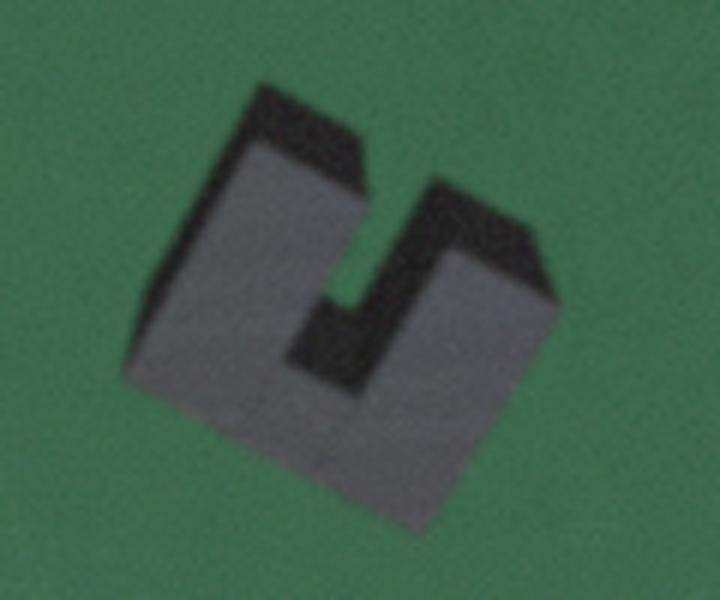

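View pics/z2.png

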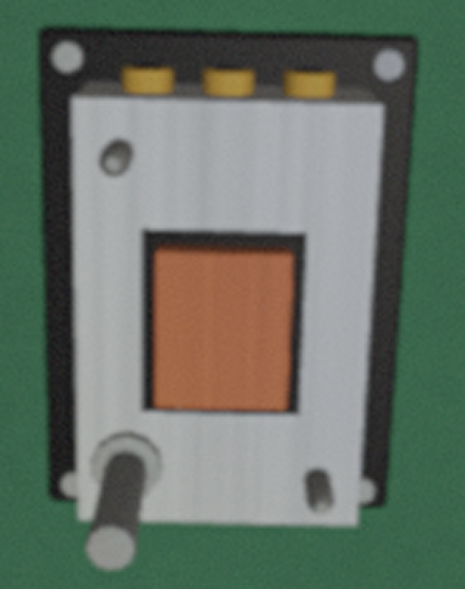

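View pics/z3.png

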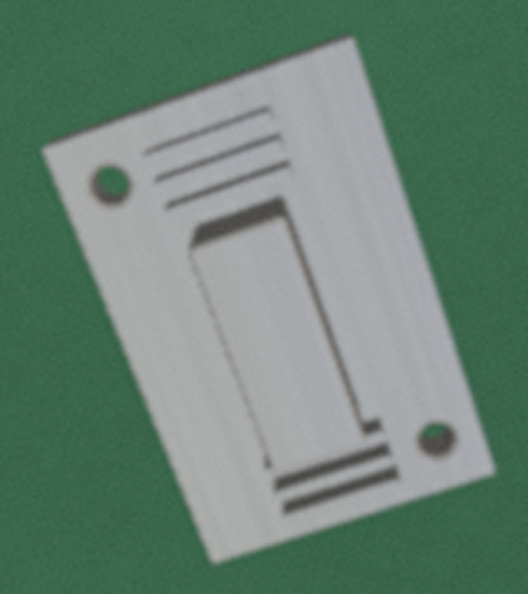

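```bash
cat > fit.py <<'E'
from h import *
import pickle
def fit(name,x0,y0,s,pts,model,z):
    m=pickle.load(open(f"pics/{name}.pkl","rb"))
    W=np.array([onz(m,(x0+(c[0]+.5)/s-.5,y0+(c[1]+.5)/s-.5),z)[:2] for c in pts]); M=np.array(model,float)
    wc,mc=W.mean(0),M.mean(0); A=W-wc;B=M-mc
    yaw=np.arctan2((B[:,0]*A[:,1]-B[:,1]*A[:,0]).sum(),(A*B).sum())
    c,sn=np.cos(yaw),np.sin(yaw);R=np.array([[c,-sn],[sn,c]]);o=wc-R@mc
    sc=np.sqrt((A**2).sum()/(B**2).sum())
    print(name,"o",o.round(1),"yaw",yaw.round(4),"scale",sc.round(4),"res",(W-(M@R.T+o)).round(1).tolist())
    return o,yaw
E
python3 - <<'E'
from fit import *
o,y=fit("w_house",250,135,3.1,[(72,97),(384,102),(359,524),(79,519)],[(-60,-40),(-60,40),(60,40),(60,-40)],50)
m=pickle.load(open("pics/w_house.pkl","rb"))
q=lambda c:(250+(c[0]+.5)/3.1-.5,135+(c[1]+.5)/3.1-.5)
R=Ro.from_euler("z",y).as_matrix()[:2,:2]
print("bore pred",o+R@[42,-26],"pin top meas",onz(m,q((111,549)),100)[:2])
print("dowel pred",o+R@[46,28],"meas tip",onz(m,q((322,504)),68)[:2], o+R@[-46,-28],onz(m,q((121,151)),68)[:2])
print("pad c",onz(m,q((223,331)),59)[:2])
o,y=fit("w_cover",240,140,3.3,[(43,150),(354,40),(495,472),(213,563)],[(-60,-40),(-60,40),(60,40),(60,-40)],14)
m=pickle.load(open("pics/w_cover.pkl","rb"))
q=lambda c:(240+(c[0]+.5)/3.3-.5,140+(c[1]+.5)/3.3-.5)
R=Ro.from_euler("z",y).as_matrix()[:2,:2]
print("holes",o+R@[46,28],onz(m,q((437,439)),12)[:2],o-R@[46,28],onz(m,q((111,185)),12)[:2])
print("rib corner mid",np.mean([onz(m,q(c),40)[:2] for c in [(190,250),(285,215),(363,432),(270,475)]],0))
fit("w_rest",270,180,6,[(124,378),(423,535),(560,303),(258,140),(290,358),(360,397),(370,203),(450,246)],[(20+0,-25),(20,25),(-20,25),(-20,-25),(13+0,-6),(13,6),(-20,-6),(-20,6)],46)
E
```

```text
w_house o [517.9 -52.3] yaw -0.0192 scale 0.9992 res [[0.3, 0.1], [-0.1, 0.0], [-0.1, 0.1], [-0.1, -0.2]]
bore pred [559.36235555 -79.11197174] pin top meas [559.44066885 -79.29306862]
dowel pred [564.39906749 -25.19878659] meas tip [563.28343217 -25.793066  ] [471.34017348 -79.420943  ] [468.36675142 -77.26811548]
pad c [517.42554118 -52.38494917]
w_cover o [ 500.1 -245.1] yaw 0.3412 scale 0.9948 res [[0.2, 0.1], [0.6, 0.2], [-0.5, -0.3], [-0.3, -0.0]]
holes [ 534.06294166 -203.27362083] [ 534.13208242 -203.01421246] [ 466.10772562 -286.83251391] [ 466.1905403  -286.72466376]
rib corner mid [ 498.99167375 -245.30031932]
w_rest o [557.2 256.5] yaw -0.502 scale 0.9406 res [[1.2, -0.0], [0.9, -1.4], [1.2, -2.1], [2.2, -0.2], [-4.7, 3.3], [-4.7, 2.7], [1.8, -1.5], [2.2, -0.9]]
```

```bash
python3 - <<'E'
from fit import *
o,y=fit("w_rest",270,180,6,[(124,378),(423,535),(560,303),(258,140),(290,358),(360,397),(370,203),(450,246)],[(27,-25),(27,25),(-13,25),(-13,-25),(13,-6),(13,6),(-13,-6),(-13,6)],46)
# cross-check with top camera corners (crop c2 s=6 at 210,170)
m=imaging.camera_model("top")
for c in [(100,383),(215,447),(168,535),(52,472)]:
    print(onz(m,(210+(c[0]+.5)/6-.5,170+(c[1]+.5)/6-.5),46)[:2].round(1))
R=Ro.from_euler("z",y).as_matrix()[:2,:2]
for v in [(27,25),(27,-25),(-13,-25),(-13,25)]: print("pred",(o+R@v).round(1))
E
```

```text
w_rest o [552.6 259.1] yaw -0.5031 scale 0.9719 res [[-0.3, 0.8], [-0.6, -0.5], [-0.4, -1.2], [0.6, 0.7], [-0.1, 0.8], [-0.1, 0.2], [0.3, -0.7], [0.6, -0.1]]
[588.  264.7]
[563.3 220.7]
[529.8 238.5]
[554.  282.8]
pred [588.3 267.9]
pred [564.2 224.1]
pred [529.2 243.4]
pred [553.3 287.2]
```

```bash
python3 - <<'E'
from fit import *
im=cv2.imread("pics/w_rest.png"); m=pickle.load(open("pics/w_rest.pkl","rb"))
big=cv2.resize(im[180:280,270:390],None,fx=6,fy=6,interpolation=cv2.INTER_CUBIC)
g=big[:,:,1].astype(int)-big[:,:,2]; v=big.max(2)
mask=((g<16)&(v>58)).astype(np.uint8)*255
mask=cv2.morphologyEx(mask,cv2.MORPH_OPEN,np.ones((9,9)));mask=cv2.morphologyEx(mask,cv2.MORPH_CLOSE,np.ones((7,7)))
cs,_=cv2.findContours(mask,0,2);c=max(cs,key=cv2.contourArea)
vis=big.copy();cv2.drawContours(vis,[c],-1,(0,0,255),1)
ap=cv2.approxPolyDP(c,9,True)[:,0];print(ap.tolist())
r=cv2.minAreaRect(c);print(cv2.boxPoints(r).round().tolist())
cv2.imwrite("pics/z4.png",vis)
# top
im=cv2.imread("pics/top0.png");mt=imaging.camera_model("top")
b2=cv2.resize(im[225:265,210:255],None,fx=14,fy=14,interpolation=cv2.INTER_CUBIC)
cv2.imwrite("pics/z5.png",b2)
E
```

```text
[[254, 143], [125, 376], [424, 530], [554, 322], [556, 300], [448, 250], [358, 395], [285, 354], [366, 195]]
[[117.0, 375.0], [251.0, 132.0], [564.0, 304.0], [430.0, 548.0]]
```

View pics/z4.png

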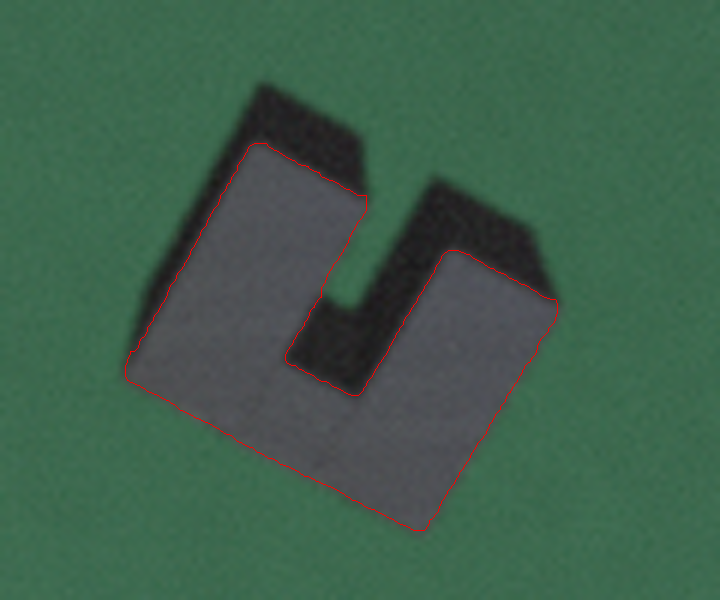

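View pics/z5.png

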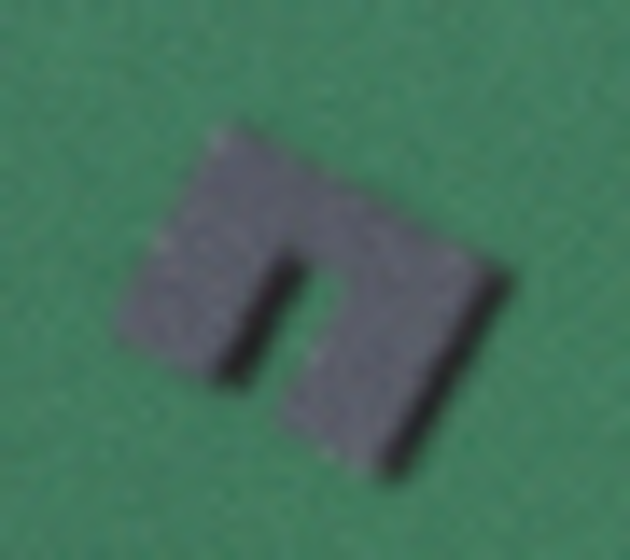

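```bash
python3 - <<'E'
from h import *
yaw=-2.074; x,y=559.4,-79.2
bot.move_ptp([x,y,150],[np.pi,0,yaw]); bot.grip(0.45,30)
print(bot.movel([x,y,63],max_speed=120,threshold=15))
s=bot.get_state();print(s["tcp_pos"],s["contact_force"],s["qpos"].round(2))
bot.grip(0.0,40); s=bot.get_state();print(s["opening"],s["contact_force"],s["t"])
m=imaging.camera_model("wrist");cv2.imwrite("pics/g1.png",imaging.capture("wrist"))
E
```

```text
False
[559.94954529 -79.33814894  63.55360934] [ 0.63468926  0.77806288 -0.17062579] [-0.27  0.52 -0.37  0.68 -0.   -1.34]
0.12484433957091937 [-0.57056146  0.62557863  4.51075904] 7.3417
```

View pics/g1.png

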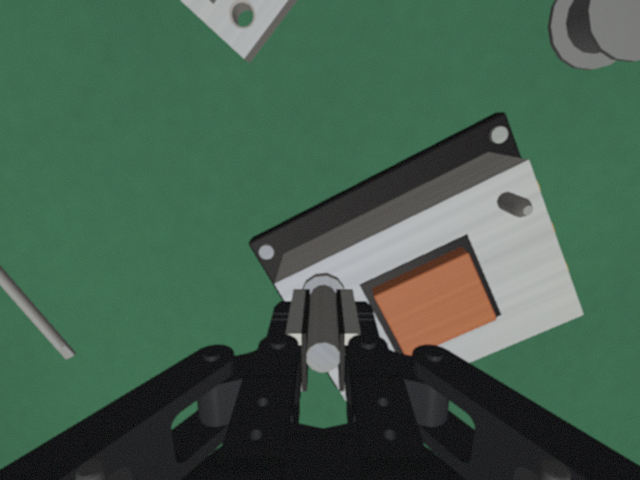

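```bash
python3 - <<'E'
from h import *
import pickle
yaw=-2.074
print(bot.movel([559.4,-79.2,160],max_speed=120))
s=bot.get_state();print(s["opening"],s["contact_force"])
bot.move_ptp([574,299,165],[np.pi,0,yaw]);bot.dwell(0.4)
m=imaging.camera_model("wrist");im=imaging.capture("wrist");cv2.imwrite("pics/w_rest2.png",im);pickle.dump(m,open("pics/w_rest2.pkl","wb"))
s=bot.get_state();print(s["t"],s["tcp_pos"])
E
```

```text
False
0.12747996794851013 [-0.49528441  0.33552458 -0.74594814]
10.2083 [574.15465254 298.65281116 165.04164239]
```

View pics/w_rest2.png

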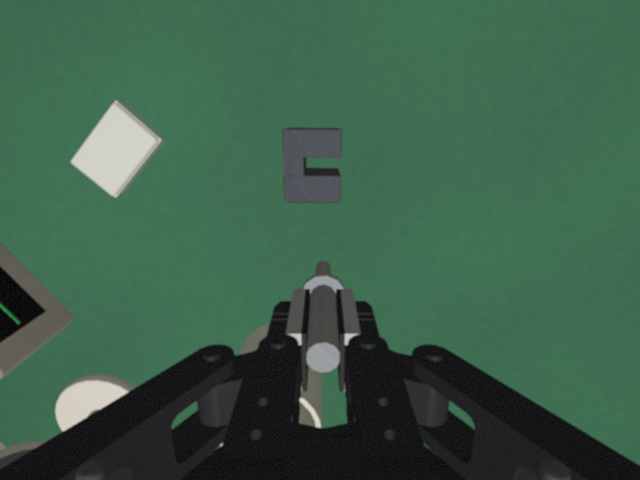

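```bash
python3 - <<'E'
from h import *
im=cv2.imread("pics/w_rest2.png");crop(im,270,355,115,215,6,"pics/z6.png");crop(im,290,355,250,380,4,"pics/z7.png")
E
```

```text
(no output)
```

View pics/z6.png

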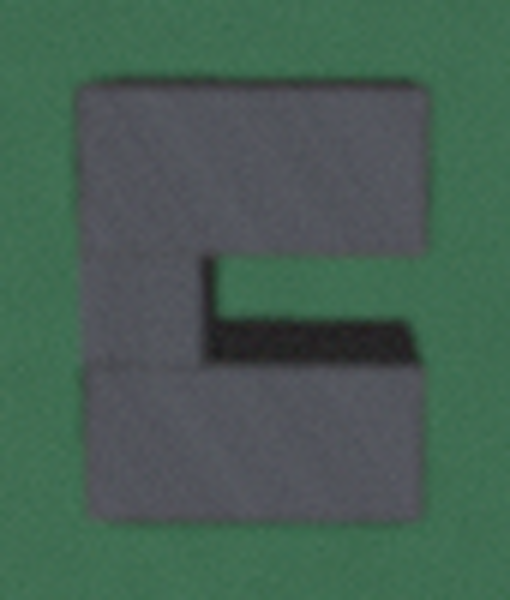

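View pics/z7.png

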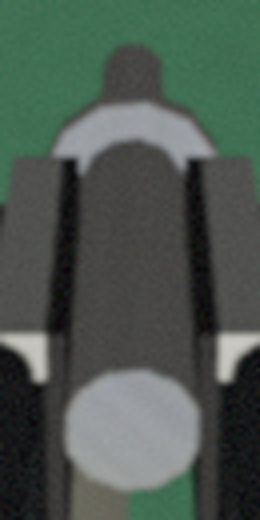

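```bash
python3 - <<'E'
from fit import *
o,y=fit("w_rest2",270,115,6,[(78,87),(430,87),(422,521),(90,521),(205,254),(205,365),(430,254),(424,365)],[(27,-25),(-13,-25),(-13,25),(27,25),(13,-6),(13,6),(-13,-6),(-13,6)],46)
m=pickle.load(open("pics/w_rest2.pkl","rb"));q=lambda c:(290+(c[0]+.5)/4-.5,250+(c[1]+.5)/4-.5)
print("pin top",onz(m,q((132,428)),165+36.5))
print("foot tip front",onz(m,q((132,44)),165-45.5))  # far(camera-side) edge, 4mm in front of axis
E
```

```text
w_rest2 o [553.  258.8] yaw -0.5073 scale 0.9819 res [[-0.2, 0.7], [0.6, 0.2], [0.2, -0.7], [-0.6, -0.1], [-0.5, -0.1], [-0.0, 0.4], [-0.1, -0.3], [0.6, -0.1]]
pin top [573.73788199 296.88275932 201.5       ]
foot tip front [572.67435083 294.99844242 119.5       ]
```

```bash
python3 - <<'E'
from h import *
yaw=-2.0745; x,y=553.0,258.8
bot.move_ptp([x,y,115],[np.pi,0,yaw]);bot.dwell(0.2)
print(bot.movel([x,y,59.5],max_speed=40,threshold=5))
s=bot.get_state();print(s["tcp_pos"],s["contact_force"],s["t"])
cv2.imwrite("pics/p1.png",imaging.capture("wrist"));cv2.imwrite("pics/p1s.png",imaging.capture("scene"))
crop(cv2.imread("pics/p1s.png"),320,450,130,240,6,"pics/p1c.png")
E
```

```text
True
[552.88548221 258.74583667  59.93351941] [-0.65288583 -0.25339992  5.54532103] 12.1083
```

View pics/p1.png

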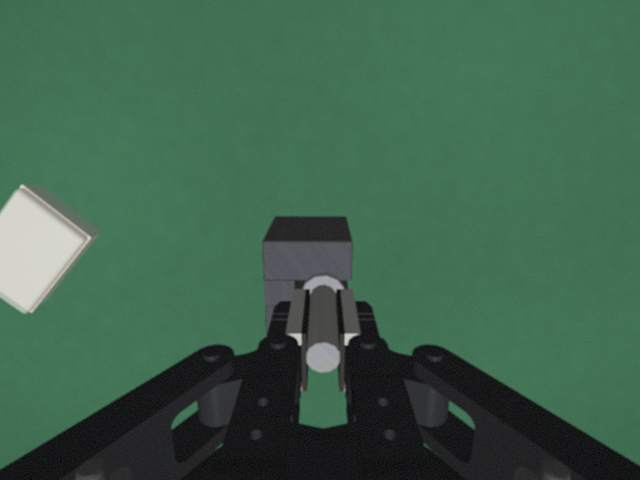

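View pics/p1c.png

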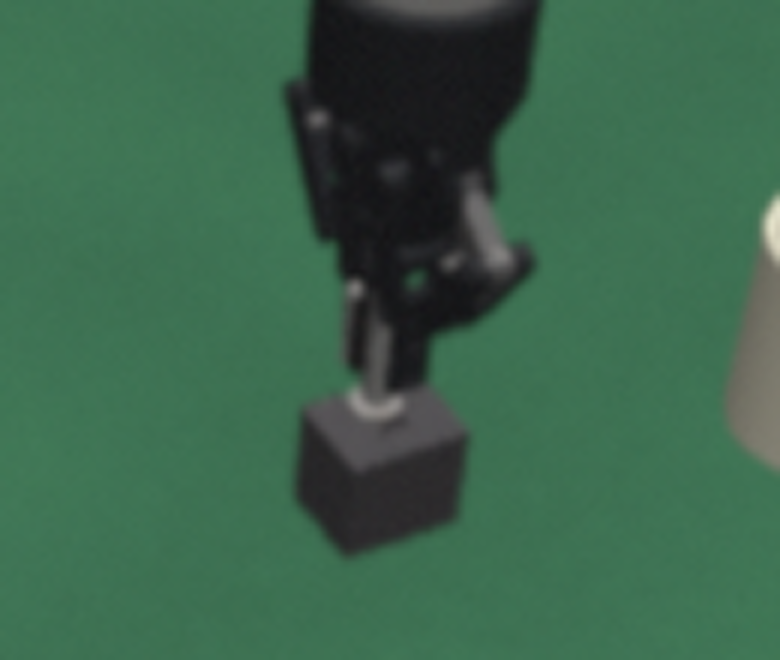

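```bash
python3 - <<'E'
from h import *
import pickle
bot.grip(0.45);bot.dwell(0.2)
print(bot.movel([553,258.8,170],max_speed=120))
bot.move_ptp([575,298,190],[np.pi,0,-2.0745]);bot.dwell(0.2)
cv2.imwrite("pics/p2.png",imaging.capture("wrist"))
im=imaging.capture("scene");cv2.imwrite("pics/p2s.png",im)
a=cv2.resize(cv2.imread("pics/p2.png")[90:250,240:400],None,fx=2.5,fy=2.5);b=cv2.resize(im[160:240,340:420],None,fx=5,fy=5)
cv2.imwrite("pics/p2c.png",np.hstack([a,b]));print(bot.get_state()["t"])
E
```

```text
False
14.4833
```

View pics/p2c.png

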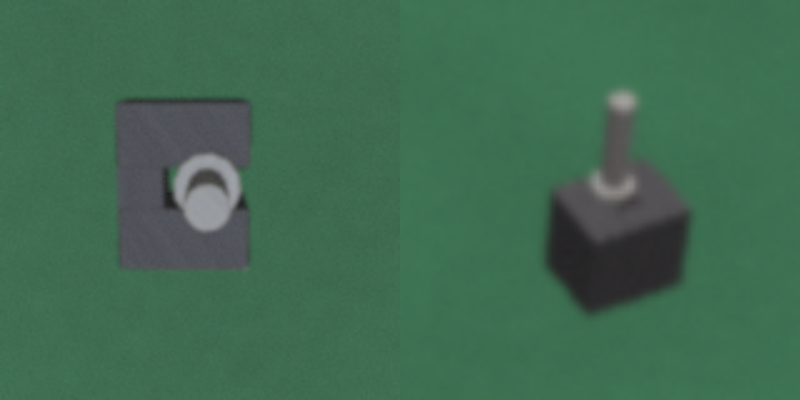

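The pin hangs upright in the slot with its collar on the block, released. Next is the cover.

```bash
python3 - <<'E'
from h import *
import pickle
yaw=0.3412+np.pi; x,y=500.1,-245.1
bot.move_ptp([x,y,110],[np.pi,0,yaw-2*np.pi])
bot.dwell(0.1)
print(bot.movel([x,y,16],max_speed=100,threshold=8))
s=bot.get_state();print(s["tcp_pos"],s["contact_force"],s["qpos"].round(2))
m=imaging.camera_model("wrist");cv2.imwrite("pics/k1.png",imaging.capture("wrist"))
bot.grip(0.0,90);s=bot.get_state();print(s["opening"],s["contact_force"],s["tcp_pos"],s["t"])
cv2.imwrite("pics/k2.png",imaging.capture("wrist"))
E
```

```text
False
[ 500.58813093 -245.3915684    16.56523664] [-0.53100957 -0.20919644  1.10613296] [-0.59  0.57 -0.43  0.57 -0.   -0.93]
0.2624684818949325 [-0.34620042  0.39766431  6.10246452] [ 500.65890439 -245.49158266   17.02611197] 18.0083
```

View pics/k1.png

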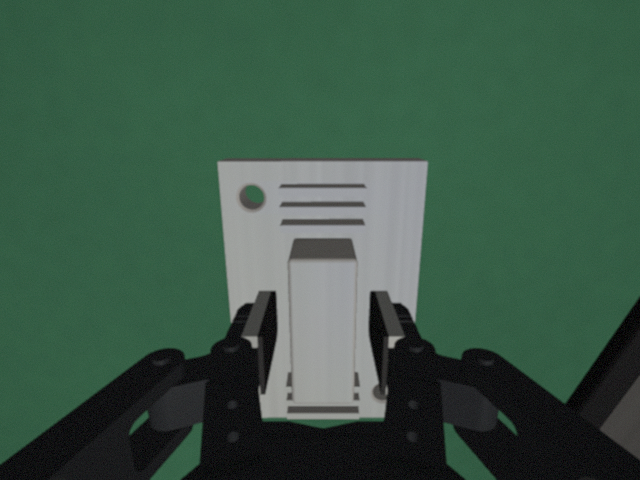

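View pics/k2.png

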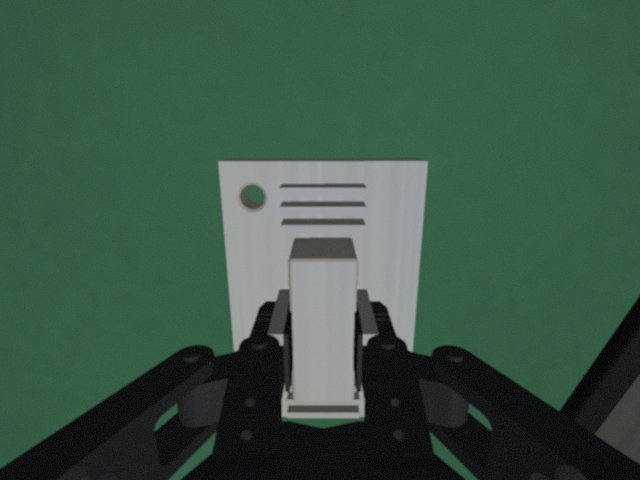

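```bash
python3 - <<'E'
from h import *
import pickle
x,y=500.1,-245.1; yc=0.3412-np.pi; yh=-0.0192-np.pi
print(bot.movel([x,y,120],max_speed=120)); s=bot.get_state();print(s["opening"],s["contact_force"])
hx,hy=517.9,-52.3
bot.move_ptp([hx,hy,120],[np.pi,0,yh+2*np.pi if False else yh])
bot.movel([hx,hy,89],max_speed=60);bot.dwell(0.4)
s=bot.get_state();print(s["tcp_pos"],s["orientation"],s["contact_force"],s["t"])
m=imaging.camera_model("wrist");pickle.dump(m,open("pics/f1.pkl","wb"))
cv2.imwrite("pics/f1.png",imaging.capture("wrist"));cv2.imwrite("pics/f1s.png",imaging.capture("scene"))
crop(cv2.imread("pics/f1s.png"),220,350,190,340,4,"pics/f1c.png")
E
```

```text
False
0.2643301947570213 [-0.41865642  0.67498573 -4.58689577]
[518.0443081  -52.27141837  89.23471575] [-3.14148155e+00  4.29578660e-04  3.12250156e+00] [ 0.32729909 -0.18439744 -4.18780144] 20.9333
```

View pics/f1.png

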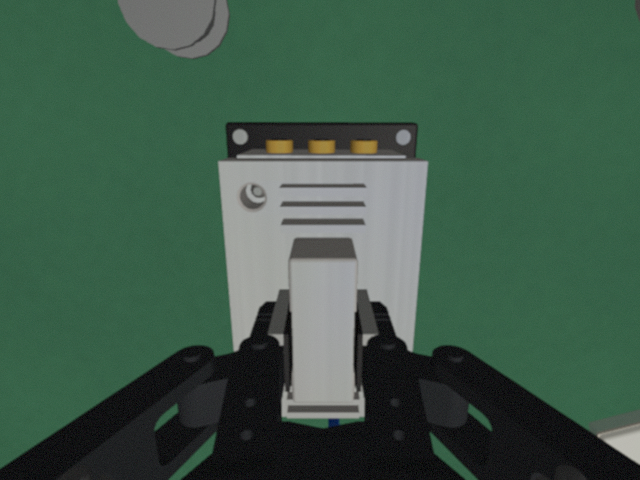

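View pics/f1c.png

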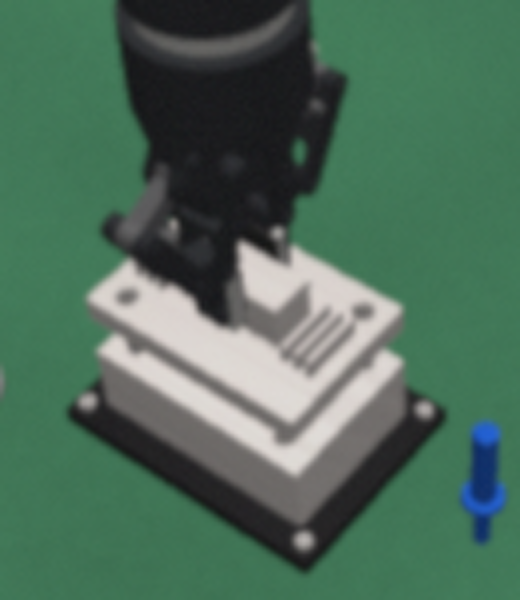

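```bash
python3 - <<'E'
from h import *
import pickle
im=cv2.imread("pics/f1.png");crop(im,230,280,170,220,12,"pics/f1h.png")
m=pickle.load(open("pics/f1.pkl","rb"))
print(m["position"])
# expected projection: hole top (z TCP-3), hole bottom, dowel tip if aligned
R=Ro.from_euler("z",-0.0192).as_matrix()[:2,:2]
P=np.array([517.9,-52.3])+R@[-46,-28]
for z in (86.2,72.2,68): print(z,(proj(m,[*P,z])-[230,170]+.5)*12-.5)
E
```

```text
[442.75764921 -50.19000296 230.82143246]
86.2 [236.52404542 348.74171626]
72.2 [309.97003068 270.37990923]
68 [329.67116979 249.3601509 ]
```

View pics/f1h.png

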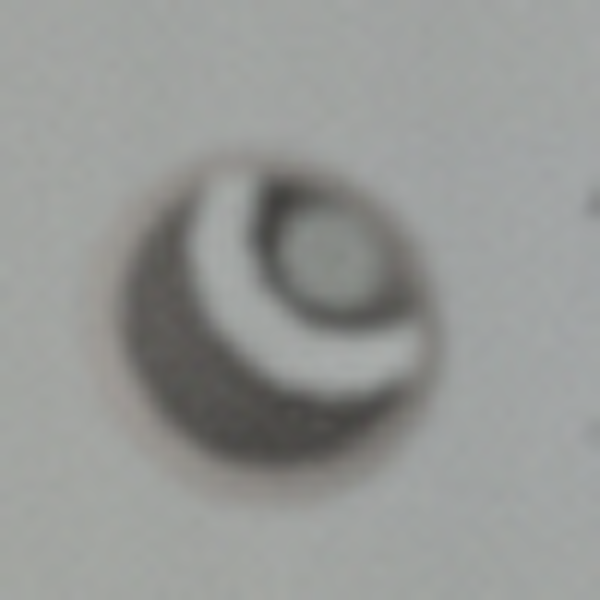

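Through the cover's hole the dowel tip shows at crop (333,258). The hole sits about 1 mm to -x and 0.8 mm to +y of it. I'll shift by that amount and descend with a force guard.

```bash
python3 - <<'E'
from h import *
import pickle
hx,hy=518.9,-53.1
bot.movel([hx,hy,89],max_speed=30);bot.dwell(0.3)
cv2.imwrite("pics/f2.png",imaging.capture("wrist"))
crop(cv2.imread("pics/f2.png"),230,280,170,220,10,"pics/f2h.png")
print(bot.movel([hx,hy,77.5],max_speed=20,threshold=6));bot.dwell(0.2)
s=bot.get_state();print(s["tcp_pos"],s["contact_force"],s["wrist_torque"],s["t"])
cv2.imwrite("pics/f3.png",imaging.capture("wrist"))
crop(cv2.imread("pics/f3.png"),230,280,170,220,10,"pics/f3h.png")
cv2.imwrite("pics/ff.png",np.hstack([cv2.resize(cv2.imread("pics/f2h.png"),(390,390)),cv2.resize(cv2.imread("pics/f3h.png"),(390,390))]))
E
```

```text
False
[519.02387117 -53.14255276  77.64017651] [-0.95407316 -0.39149911 -3.89094964] [ 0.0578407  -0.0345686  -0.01962587] 22.5583
```

View pics/ff.png

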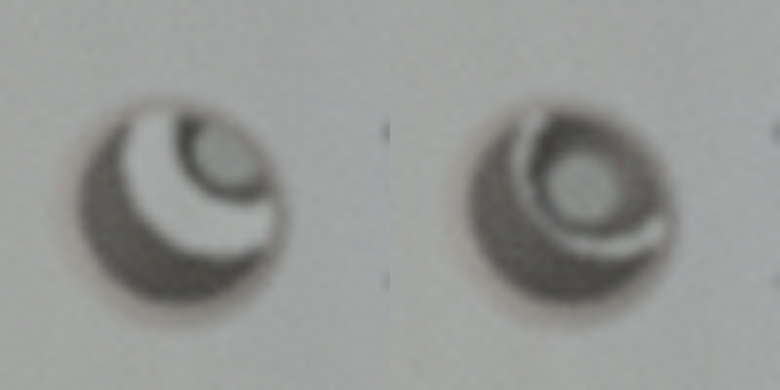

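Dowels have entered without contact: the tip is centred in the hole to about 0.4 mm. Next I trim y and press.

```bash
python3 - <<'E'
from h import *
hx,hy=518.9,-53.5
bot.movel([hx,hy,77.5],max_speed=20)
print(bot.movel([hx,hy,69.5],max_speed=15,threshold=20));bot.dwell(0.2)
s=bot.get_state();print(s["tcp_pos"],s["contact_force"],s["wrist_torque"],s["opening"],s["t"])
for z in (68.5,67.5,66.5,65.5,64.5):
    bot.movel([hx,hy,z],max_speed=15);bot.dwell(0.15)
    s=bot.get_state();print(z,s["tcp_pos"].round(2),s["contact_force"].round(2),s["wrist_torque"].round(2))
    if s["contact_force"][2]>22: break
cv2.imwrite("pics/e1.png",imaging.capture("wrist"));im=imaging.capture("scene");cv2.imwrite("pics/e1s.png",im)
crop(im,220,350,190,340,4,"pics/e1c.png");print(s["t"])
E
```

```text
False
[519.13574352 -53.56656354  69.74879283] [-0.34557298  0.16629621  3.5979877 ] [ 0.02893923  0.32844118 -0.01849411] 0.25992823201247806 23.7417
68.5 [519.16 -53.56  68.78] [-0.93  0.5   5.61] [ 0.07  0.34 -0.07]
67.5 [519.14 -53.56  67.92] [-2.24  0.21  8.16] [ 0.13  0.49 -0.03]
66.5 [519.18 -53.55  67.06] [-2.52  1.07  8.86] [0.12 0.54 0.01]
65.5 [519.15 -53.52  66.98] [-7.02  1.52 16.59] [ 0.2   1.16 -0.03]
64.5 [519.18 -53.56  66.96] [-8.37  2.1  26.61] [ 0.29  1.75 -0.05]
25.7417
```

View pics/e1c.png

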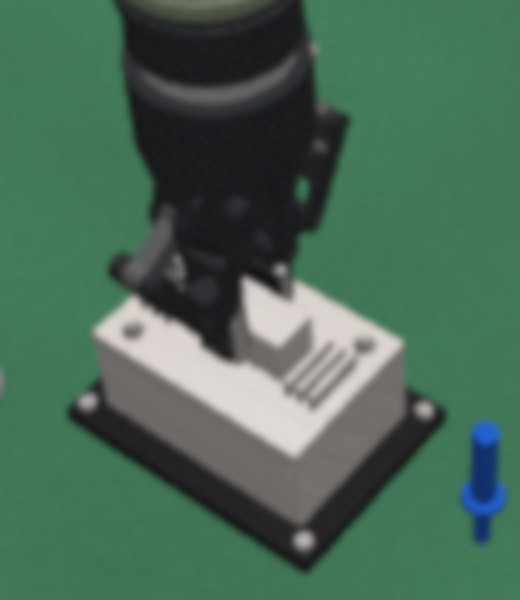

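View pics/e1.png

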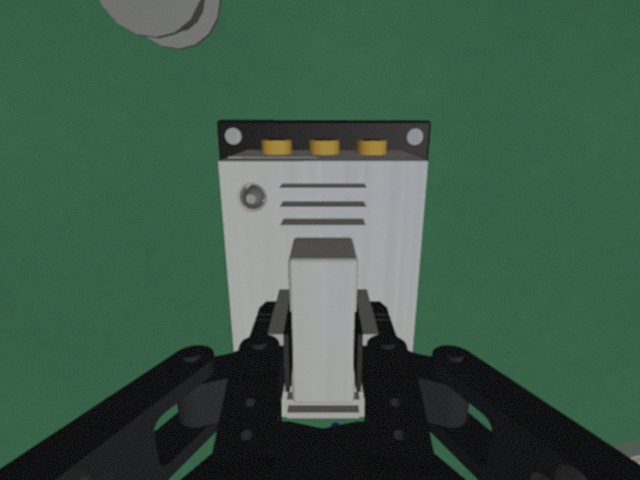

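```bash
python3 - <<'E'
from h import *
bot.dwell(0.8);s=bot.get_state();print(s["tcp_pos"].round(2),s["orientation"].round(4),s["contact_force"].round(1),s["opening"],s["t"],abs(s["joint_velocities"]).max())
im=imaging.capture("scene");a=cv2.resize(im[150:250,340:440],None,fx=4,fy=4)
b=cv2.resize(im[240:340,230:330],None,fx=4,fy=4);cv2.imwrite("pics/e2.png",np.hstack([a,b]))
E
```

```text
[519.16 -53.55  66.96] [-3.1411e+00  1.4000e-03  3.1225e+00] [-7.9  1.5 26.4] 0.262724915435469 26.6417 0.001364392063164107
```

View pics/e2.png

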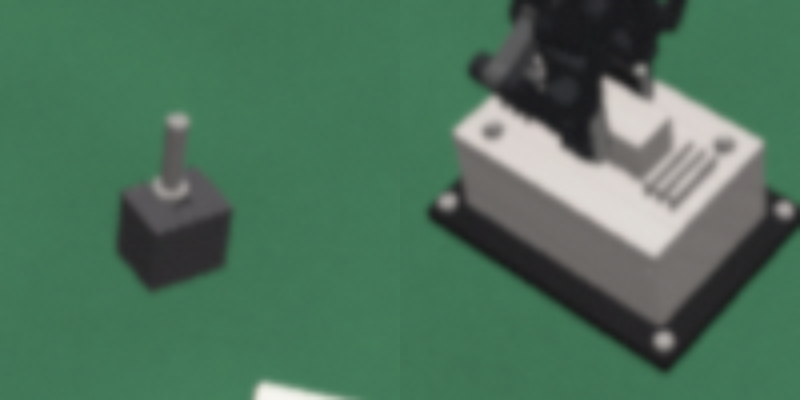

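The picture shows the pin hanging upright in the rest, and the cover flush with no gap. The press is steady at 26 N, so I'm handing in.

```bash
python3 -c "
from bench import bot
bot.sign_off()"
```

```text
the job is handed in; nothing more can be done
```

I drew the steel pin, hung it in the notch of the pin rest and let it go. I then fitted the cover over both dowels and pressed it shut, and handed the job in at about 27 s with the gripper still holding it.

**Last checks**
- **Pin:** in the last scene picture it hangs upright in the slot with its collar on the block. When I lowered it, it met the block within about 0.5 mm of the expected height.
- **Cover:** the scene picture shows no gap to the lower half. The tool stopped hard at z = 67.0 mm, as expected for a closed cover, and the force held steady at about 26 N downward.
- **Bystanders:** I left the blue look-alike and the other things alone. I saw nothing moved, but I did not measure their positions again at the end.

**Disagreements**
- **Pin rest:** it measured 2–3 % too small in the wrist views. My first reading from the top camera was about 4 mm off in y, because I had counted a side wall as part of the top face. The two wrist views agreed to 0.5 mm, so I used those.
- **Cover:** it sat about 1 mm off in the grip, seen through the dowel hole, and I corrected this before lowering it.
- **Side force:** about 8 N remains while pressing; the cover stayed still and level.

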